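# Pack paint bottles honeycomb-fashion in a round tin under a swing magnifier

## Robot

A 6-joint arm with a two-finger parallel gripper is mounted at the origin on a cart in front of the work surface, level with it; the furniture and walls round the work are solid. World frame = base frame: x ahead of the robot, y to its left, z up, the work surface at z = 0. Lengths are in mm, angles in rad, forces in N, time in s.
With the tool pointing down it reaches from about 350 to 775 mm from the base axis. Payload 7.3 kg.
Tool frame: the origin (TCP) lies on the mounting face of the last link; the fingertips stand 178 mm ahead of it and the grasp point (between the pads) lies 159 mm ahead of it; z points along the fingers, y is the line along which they close (so a half turn about z gives the same grasp; the last joint's range is limited). The gripper opens to 92 mm and grips with 3 to 60 N. Pads are 19 mm wide; open, the fingers measure 130 mm over their backs; the gripper's body (75 mm by 190 mm) begins 47 mm behind the grasp point.
Start: joints at [1.016, 0.342, 1.524, -0, 1.275, -0.146], TCP at [208.671, 481.751, 404.741] pointing down, gripper open.
Joint ranges: [-2.53, 2.53], [-0.77, 2.02], [0.04, 2.7], [-1, 4.14], [0.28, 2.66], [-3.11, 3.11]. Speed limits (rad/s): [2.57, 2.57, 3.14, 3.14, 3.14, 3.14].

## Interface

Orientations are given as [roll, pitch, yaw] about the fixed x, y, z axes, in that order (R = Rz(yaw) Ry(pitch) Rx(roll)).
In Python, from plant import bot, vision gives the robot as it stands. The module is installed in compiled form; this text tells all that it offers.
- The arm moves only by the shell command python3 -m crank FILE, which reads ROWS from the file FILE. ROWS is a JSON list of rows, 1 to 5 of them, each written [opening, [dx, dy, dz], turn]: the finger opening in mm, then dx, dy, dz in mm, then a turn about the tool's z in rad; each row is the pose to reach, as a shift and turn from the pose commanded when the command began, along the tool's axes at that moment; what a row does not reach only later rows make up. A row lasts 1/8 s, in which the tool goes at most 62.5 mm and 0.188 rad, less where a joint would pass 70% of its speed; a pose out of reach is approached as far as the arm can. The fingers move at their own pace and stop on an object; the grip force is fixed at half the most. Time passes only in rows, so rows that do not move let the fingers close. It prints the time, the measured TCP pose, the force, the opening and the grip force at its end. Input that does not fit is refused with a message, and nothing moves.
- bot.get_obs(): the state, without advancing time (a new reading comes with each control period).
- vision.capture(name): name is "scene" or "top"; returns a dict with "color" (480x640x3 uint8, red, green, blue), "K" (3x3 intrinsics, pixels), "k1" (the pictures are not rectified: a ray, as slopes to the right and down, at radius r is drawn at 1 + k1 r^2 times it, then the intrinsics apply), "R" (3x3) and "t" (3): a world point X has camera coordinates R X + t. Camera axes: x right, y down, z forward; pixel columns grow to the right and rows downward; lengths in mm; the calibration is good to about 2 mm. A picture is of the moment at which its call begins. There is no depth.
- bot.close_job(): hands the job in; it is judged then, once.
The state is a dict: "time": time; "joint_positions": joint angles; "dq": joint speeds; "tau": joint torques, N m; "tool_pos": TCP position; "tcp_rot": TCP orientation; "contact_force": force on the tool from outside, world axes, zero at the start; "moment": the same for the moment, N m; "grip_width": finger opening in mm; "finger_force": force on a finger pad.
Only numpy, scipy, OpenCV 4.12 (cv2) and the standard library are available. Lean on these libraries where they do the work, as an engineer would, in place of code of your own. Each camera call takes 0.05 s, during which the arm holds its last target. There are 200 camera calls.

## Task

Swing the bench magnifier well aside, off the round tin. Then pack every paint bottle on the worktop upright into the tin like a honeycomb: the white one in the middle, the others in a ring round it on the honeycomb's places, filled one next to the other so that each stands close beside another bottle of the ring, all down on the tin's floor. Finally swing the magnifier back so that its lens is centred over the tin for checking the set, and leave the other things on the worktop where they are.

Things in the scene. Friction and masses are not known exactly. Their poses are not given: they have to be found in the camera images.
- tin: Loose round open tin, green with a brass rim: 134 mm outside, 128 mm inside diameter, 38 mm tall, floor 3 mm thick, 0.9 kg. Origin at the centre of its underside, z up. One bottle in the middle and six round it, 42 mm from centre to centre, just fill it.
- magnifier_stand: Fixed stand of the bench magnifier: a dark round foot 90 mm across with a thin steel post to about 157 mm height. Origin at the centre of the foot's underside; the arm's swing axis is this body's vertical axis.
- lens_arm (a joint): Swing angle of the magnifier's level arm about the stand's post, rad, range -1.2 to 1.2, counter-clockwise from above positive; at 0 the arm points to -x. Stiff: it takes about 2 N at the red knob to move and stays where it is left. Towards negative values it swings over the console at the left (no taller than 103 mm under it); a roof beam slopes above there, so keep the hand low.
- lens_centre (a point): Centre of the round lens in its white ring (90 mm across, from 120 to 132 mm height), 162 mm from the swing axis. While the lens is above the tin there is no room to load it.
- lens_grip (a point): Grip point on the upright red knob at the outer end of the lens ring: a vertical round rod 16 mm across from 132 to 184 mm height, 206 mm from the swing axis in line with the lens; this point is 168 mm above the worktop.
- bottle_white: White paint dropper bottle, upright at the start: white round body 40 mm across, 38 mm tall, foot chamfered, white band; shoulder up to 46 mm; black cap, a cylinder 16 mm across from 46 to 82 mm height, to be gripped from above; 70 g, heavy foot. Origin: centre of the underside, z up through the cap. Always present; it belongs in the middle of the tin.
- bottle_red: Red paint dropper bottle, upright at the start: red round body 40 mm across, 38 mm tall, foot chamfered, white band; shoulder up to 46 mm; black cap, a cylinder 16 mm across from 46 to 82 mm height, to be gripped from above; 70 g, heavy foot. Origin: centre of the underside, z up through the cap. May be absent.
- bottle_blue: Blue paint dropper bottle, upright at the start: blue round body 40 mm across, 38 mm tall, foot chamfered, white band; shoulder up to 46 mm; black cap, a cylinder 16 mm across from 46 to 82 mm height, to be gripped from above; 70 g, heavy foot. Origin: centre of the underside, z up through the cap. May be absent.
- bottle_yellow: Yellow paint dropper bottle, upright at the start: yellow round body 40 mm across, 38 mm tall, foot chamfered, white band; shoulder up to 46 mm; black cap, a cylinder 16 mm across from 46 to 82 mm height, to be gripped from above; 70 g, heavy foot. Origin: centre of the underside, z up through the cap. May be absent.
- bottle_green: Green paint dropper bottle, upright at the start: green round body 40 mm across, 38 mm tall, foot chamfered, white band; shoulder up to 46 mm; black cap, a cylinder 16 mm across from 46 to 82 mm height, to be gripped from above; 70 g, heavy foot. Origin: centre of the underside, z up through the cap. May be absent.
- bottle_orange: Orange paint dropper bottle, upright at the start: orange round body 40 mm across, 38 mm tall, foot chamfered, white band; shoulder up to 46 mm; black cap, a cylinder 16 mm across from 46 to 82 mm height, to be gripped from above; 70 g, heavy foot. Origin: centre of the underside, z up through the cap. May be absent.
- bottle_violet: Violet paint dropper bottle, upright at the start: violet round body 40 mm across, 38 mm tall, foot chamfered, white band; shoulder up to 46 mm; black cap, a cylinder 16 mm across from 46 to 82 mm height, to be gripped from above; 70 g, heavy foot. Origin: centre of the underside, z up through the cap. May be absent.
- tape_roll: Bystander, to be left where it is: roll of masking tape, 69 mm across, 18 mm tall. Origin at the centre of its underside.
- coupler_box: Bystander, to be left where it is: small yellow cardboard box 44x70x24 mm. Origin at the centre of its underside.
- paint_brush: Bystander, to be left where it is: thin paint brush 142 mm long. Origin at the centre of its underside.
- flat_pliers: Bystander, to be left where it is: flat pliers with red handles, 148x45x12 mm. Origin at the centre of its underside.

How it is judged (in metres and radians):
On the way, in this order (a step that is already met when the one before it is completed fails the run):
1. the magnifier is swung aside: its lens is more than 150 mm from the tin's centre (seen from above) (horizontal distance between lens_centre and tin above 0.15 m), for 0.2 s.
2. all bottles present are packed in the tin, white in the middle, each of the others close to a neighbour (z of bottle_white in the frame of tin between -0.003 and 0.008 m and angle between each of bottle_white, bottle_red, bottle_blue, bottle_yellow, bottle_green, bottle_orange, bottle_violet's own z axis and vertical below 0.12 rad and horizontal distance between bottle_white and tin below 0.014 m and z of bottle_red in the frame of tin between -0.003 and 0.008 m and horizontal distance between each of bottle_red, bottle_blue, bottle_yellow, bottle_green, bottle_orange, bottle_violet and tin below 0.05 m and z of bottle_blue in the frame of tin between -0.003 and 0.008 m and z of bottle_yellow in the frame of tin between -0.003 and 0.008 m and z of bottle_green in the frame of tin between -0.003 and 0.008 m and z of bottle_orange in the frame of tin between -0.003 and 0.008 m and z of bottle_violet in the frame of tin between -0.003 and 0.008 m and (horizontal distance between bottle_red and bottle_blue below 0.047 m or horizontal distance between bottle_red and bottle_yellow below 0.047 m or horizontal distance between bottle_red and bottle_green below 0.047 m or horizontal distance between bottle_red and bottle_orange below 0.047 m or horizontal distance between bottle_red and bottle_violet below 0.047 m) and (horizontal distance between bottle_blue and bottle_red below 0.047 m or horizontal distance between bottle_blue and bottle_yellow below 0.047 m or horizontal distance between bottle_blue and bottle_green below 0.047 m or horizontal distance between bottle_blue and bottle_orange below 0.047 m or horizontal distance between bottle_blue and bottle_violet below 0.047 m) and (horizontal distance between bottle_yellow and bottle_red below 0.047 m or horizontal distance between bottle_yellow and bottle_blue below 0.047 m or horizontal distance between bottle_yellow and bottle_green below 0.047 m or horizontal distance between bottle_yellow and bottle_orange below 0.047 m or horizontal distance between bottle_yellow and bottle_violet below 0.047 m) and (horizontal distance between bottle_green and bottle_red below 0.047 m or horizontal distance between bottle_green and bottle_blue below 0.047 m or horizontal distance between bottle_green and bottle_yellow below 0.047 m or horizontal distance between bottle_green and bottle_orange below 0.047 m or horizontal distance between bottle_green and bottle_violet below 0.047 m) and (horizontal distance between bottle_orange and bottle_red below 0.047 m or horizontal distance between bottle_orange and bottle_blue below 0.047 m or horizontal distance between bottle_orange and bottle_yellow below 0.047 m or horizontal distance between bottle_orange and bottle_green below 0.047 m or horizontal distance between bottle_orange and bottle_violet below 0.047 m) and (horizontal distance between bottle_violet and bottle_red below 0.047 m or horizontal distance between bottle_violet and bottle_blue below 0.047 m or horizontal distance between bottle_violet and bottle_yellow below 0.047 m or horizontal distance between bottle_violet and bottle_green below 0.047 m or horizontal distance between bottle_violet and bottle_orange below 0.047 m)), for 0.2 s.
3. the lens is swung back over the tin (horizontal distance between lens_centre and tin below 0.03 m), for 0.2 s.
At the end, for the whole second after the job is handed in: All bottles present stand upright (0.12 rad) on the tin's floor (within 5 mm); white within 14 mm of the tin's centre, others within 50 mm of it and within 47 mm of another of the ring (centres); lens centre within 30 mm of the tin's centre seen from above; all at rest (all of step 2 and horizontal distance between lens_centre and tin below 0.03 m and velocity of joint lens_arm between -0.05 and 0.05 rad/s and linear speed of each of bottle_white, bottle_red, bottle_blue, bottle_yellow, bottle_green, bottle_orange, bottle_violet below 0.03 m/s); the robot touches nothing.
It fails at once if a bystander (tape roll, yellow box, brush, pliers) is shifted by more than 30 mm (distance of any of tape_roll, coupler_box, paint_brush, flat_pliers from where it was at the start of the episode above 0.03 m).
Of bottle_red, bottle_blue, bottle_yellow, bottle_green, bottle_orange, bottle_violet only 4 to 6 are there at a start; the rules pass over those that are not, and their reading is None.
At some moment in a run one of bottle_white, bottle_red, bottle_blue, bottle_yellow, bottle_green, bottle_orange, bottle_violet may be knocked a few centimetres aside while the robot is not near it.
Once in a run the grip may slacken for a moment while it holds something.
It also fails if it takes over 210 s, if anything falls off the work surface, if the arm or the gripper's body presses on something with over 40 N, if the wrist force passes 120 N, or if a joint passes its speed limit or range.

## Working session

There is one attempt and no reset: what is moved stays moved. The work goes in short steps, Python scripts to look and compute and a shell command to move; the robot and the scene stay as the last step left them, time stands still between calls to the robot, and variables do not carry over. Pictures are saved under pics/ and viewed, at most 14 in all, crops included, and the job is handed in when it is done.

```bash
mkdir -p pics
python3 - <<'E'
from plant import bot, vision
import cv2
for n in ("scene","top"):
    c=vision.capture(n); cv2.imwrite(f"pics/{n}0.png",c["color"][:,:,::-1])
    print(n,c["K"],c["k1"],c["R"],c["t"])
o=bot.get_obs();print(o)
E
```

```text
scene [[482.57565273   0.         319.1325092 ]
 [  0.         482.57565273 235.29323605]
 [  0.           0.           1.        ]] -0.04063167801906646 [[ 0.64771675 -0.76177907  0.0124763 ]
 [-0.52271854 -0.4562455  -0.7201426 ]
 [ 0.55428182  0.45992684 -0.6937139 ]] [-433.39334     318.19025334  823.19389855]
top [[551.29106555   0.         317.63646891]
 [  0.         551.29106555 234.19538665]
 [  0.           0.           1.        ]] -0.06468554950120449 [[-0.18495516 -0.98274441  0.00223966]
 [-0.89762058  0.16800595 -0.40749393]
 [ 0.40008611 -0.07737847 -0.91320517]] [ -9.14897847 570.75547501 900.42640567]
{'time': 0.1, 'joint_positions': array([ 1.01602118e+00,  3.42665621e-01,  1.52489559e+00, -5.21139594e-05,
        1.27538837e+00, -1.46033662e-01]), 'dq': array([-0.0001681 , -0.00236483, -0.00220784,  0.00225027, -0.00211365,
       -0.0009688 ]), 'tau': array([ 1.64478413e-03, -4.31998336e+01, -2.44696122e+01,  7.18207425e-02,
        5.24150231e-02,  7.79086832e-06]), 'tool_pos': array([208.60764914, 481.65621459, 404.11680582]), 'tcp_rot': array([-3.14024292e+00, -1.48147979e-04,  2.73286628e+00]), 'contact_force': array([ 0.39182613, -0.05696706, -0.30290669]), 'moment': array([-0.00300844,  0.06832478,  0.01850824]), 'finger_force': 0.0, 'grip_width': 92.07182101388148}
```

View pics/scene0.png

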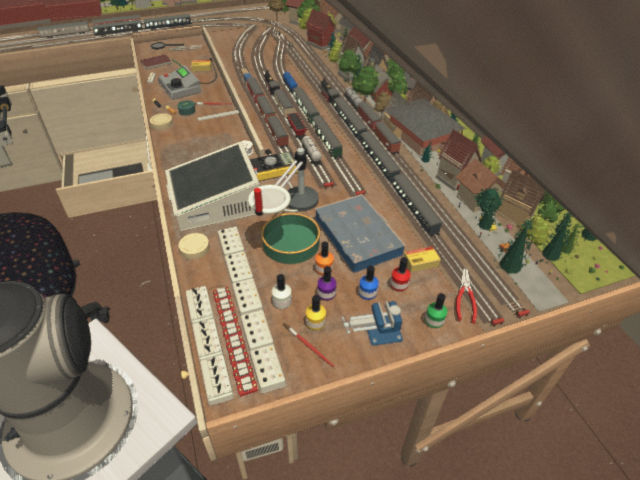

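View pics/top0.png

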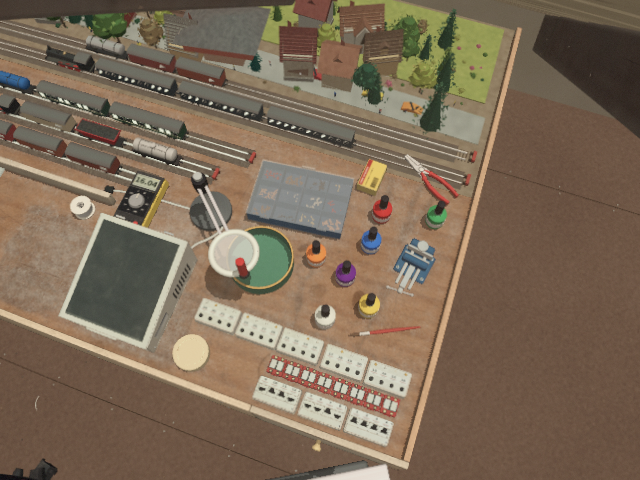

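The scene view shows the lens over the tin, with the red knob at (258,200) and the tin at (291,237). The top view shows all seven bottles: white (325,316), yellow (370,305), violet (346,273), blue (371,240), red (382,210), green (437,215), orange (316,253). In that view the tin is at (262,260) and the stand foot at (210,210).

```bash
cat > h.py <<'E'
from plant import bot, vision
import cv2, numpy as np
def cap(n, save=None):
    c=vision.capture(n); c["hsv"]=cv2.cvtColor(c["color"],cv2.COLOR_RGB2HSV)
    if save: cv2.imwrite(f"pics/{save}.png",c["color"][:,:,::-1])
    return c
def ray(c,uv):
    p=cv2.undistortPoints(np.array([[uv]],float),c["K"],np.array([c["k1"],0,0,0.]))[0,0]
    return -c["R"].T@c["t"], c["R"].T@np.r_[p,1]
def plane(c,uv,z):
    o,d=ray(c,uv); return (o+d*(z-o[2])/d[2])[:2]
def tri(a,ua,b,ub):
    o1,d1=ray(a,ua);o2,d2=ray(b,ub)
    s=np.linalg.lstsq(np.c_[d1,-d2],o2-o1,rcond=None)[0]
    p,q=o1+d1*s[0],o2+d2*s[1]; return (p+q)/2,np.linalg.norm(p-q)
def proj(c,X):
    return cv2.projectPoints(np.array([X],float),cv2.Rodrigues(c["R"])[0],c["t"],c["K"],np.array([c["k1"],0,0,0.]))[0][0,0]
HUE=dict(red=(0,6),orange=(7,17),yellow=(22,32),green=(55,80),blue=(100,118),violet=(128,155))
def blobs(m,lo,hi):
    n,l,s,ce=cv2.connectedComponentsWithStats(m.astype(np.uint8))
    return [(ce[i],s[i,4],s[i]) for i in range(1,n) if lo<=s[i,4]<=hi]
def bottles(c):
    """cap centroid by dark blob, coloured by what lies just below it"""
    H,S,V=[c["hsv"][...,i].astype(int) for i in range(3)]
    res={}
    for ce,a,s in blobs(V<60,50,420):
        if s[2]>24 or s[3]>40: continue
        x=plane(c,ce,64)
        if not(250<x[0]<800 and -330<x[1]<520): continue
        u,v=proj(c,[x[0],x[1],22]).astype(int)
        if not(4<u<635 and 4<v<475): continue
        w=np.s_[v-4:v+5,u-6:u+7]; h,sa,va=H[w].ravel(),S[w].ravel(),V[w].ravel()
        k=(sa>130)&(va>60)
        for n,(lo,hi) in HUE.items():
            if ((h>=lo)&(h<=hi)&k).mean()>.4: res.setdefault(n,[]).append((ce,a))
        if ((sa<50)&(va>140)).mean()>.75: res.setdefault("white",[]).append((ce,a))
    return res
E
cat > m.py <<'E'
from h import *
a,b=cap("top"),cap("scene")
A,B=bottles(a),bottles(b)
for n in list(HUE)+["white"]:
    for ce,s in A.get(n,[]):
        out=[n,'top',ce.round(),s,plane(a,ce,64).round(1)]
        for cb,sb in B.get(n,[]):
            x,e=tri(a,ce,b,cb); 
            if e<12: out+=[x.round(1),round(e,1)]
        print(*out)
print(bot.get_obs()["time"])
E
python3 m.py
python3 - <<'E'
from h import *
for n in("top","scene"):
    c=cap(n);H,S,V=cv2.split(c["hsv"])
    print(n)
    for nm,m,lo,hi,z in [("tin green",(H>60)&(H<90)&(S>100)&(V>35),600,9000,20),("knob",((H<6)|(H>174))&(S>170)&(V>90),40,600,158),("dark foot",(V<85)&(S<90),500,2500,10),("white",(S<50)&(V>170),200,5000,126)]:
        for ce,a,s in blobs(m,lo,hi):
            x=plane(c,ce,z)
            if 200<x[0]<800 and -350<x[1]<600: print(nm,ce.round(1),a,s[:4],x.round())
E
```

```text
0.2
top
knob [381.9 210.1] 184 [373 200  19  18] [ 569. -235.]
dark foot [137.3 201.5] 830 [114 171  50  54] [755. 242.]
dark foot [293.5 226.3] 513 [247 214  94  25] [635. -78.]
dark foot [ 33.3 472.4] 589 [  0 458  58  22] [244. 461.]
white [228.8 244.5] 2081 [191 186  68  91] [567.  50.]
white [ 81.4 205.3] 321 [ 70 196  25  23] [700. 319.]
white [126.7 282.9] 2281 [ 59 213 129 136] [526. 239.]
white [217.6 314.6] 882 [195 298  46  34] [439.  85.]
white [258.4 329.8] 910 [235 313  47  35] [399.  19.]
white [300.  344.9] 943 [277 328  47  36] [361. -46.]
white [344.  361.3] 962 [321 344  47  37] [ 320. -114.]
white [387.7 377.7] 992 [364 360  48  37] [ 279. -180.]
white [276.9 393.8] 935 [253 376  48  37] [288.   5.]
white [322.2 410.1] 1005 [298 392  49  38] [248. -63.]
white [368.3 426.5] 999 [344 408  50  38] [ 209. -131.]
scene
knob [257.7 199.5] 115 [254 188   8  24] [506.  33.]
knob [400.5 276.2] 185 [392 268  18  16] [ 523. -312.]
white [215.6 180.5] 883 [166 141  92  76] [516. 184.]
white [277. 194.] 832 [258 161  44  52] [573.  43.]
white [252.6 313.9] 2781 [223 227  62 165] [ 308. -153.]
white [209.1 347.2] 1972 [187 287  46 115] [ 214. -148.]
```

Let me look at real pixel values to tune thresholds.

Run:
```python
from h import *
for n,pts in (("top",dict(cap=[(316,246),(370,298),(437,207)],o=[(316,260)],v=[(346,280)],w=[(325,323)],tin=[(270,270)],rim=[(291,260)],foot=[(215,220)],knob=[(242,268)],wood=[(300,300)])),("scene",dict(cap=[(281,280),(316,302)],o=[(323,265)],v=[(326,291)],w=[(282,298)],tin=[(291,240)],foot=[(302,200)]))):
    c=cap(n)
    for k,p in pts.items(): print(n,k,[c["hsv"][v,u].tolist() for u,v in p])
    if n=="top":cv2.imwrite("pics/crop.png",cv2.resize(c["color"][180:340,190:350,::-1],None,fx=3.7,fy=3.7,interpolation=cv2.INTER_NEAREST))
    H,S,V=cv2.split(c["hsv"])
    for ce,a,s in blobs((V<70),20,600):
        x=plane(c,ce,64)
        if 350<x[0]<750 and -330<x[1]<120: print(ce.round(),a,s[2:4],x.round(), c["hsv"][tuple(proj(c,[*x,22]).astype(int)[::-1])])
```

```text
top cap [[10, 36, 64], [10, 44, 70], [17, 83, 43]]
top o [[13, 166, 221]]
top v [[146, 146, 124]]
top w [[23, 30, 224]]
top tin [[67, 72, 138]]
top rim [[20, 119, 144]]
top foot [[16, 29, 185]]
top knob [[3, 162, 118]]
top wood [[14, 95, 134]]
[200. 184.] 147 [17 21] [741.  98.] [11 30 67]
[384. 202.] 87 [ 9 13] [ 631. -264.] [  2 179 197]
[197. 209.] 132 [16 15] [684. 109.] [ 30  17 103]
[207. 229.] 29 [17  5] [637.  94.] [ 26  27 201]
[372. 233.] 85 [ 9 13] [ 567. -225.] [108 141 146]
[316. 247.] 81 [ 7 13] [ 559. -111.] [ 11 132 168]
[411. 264.] 35 [22 12] [ 490. -285.] [ 32  17 193]
[346. 267.] 86 [ 9 13] [ 507. -160.] [147 116 101]
[244. 276.] 22 [9 7] [524.  34.] [59 57 90]
[370. 300.] 60 [ 9 12] [ 435. -190.] [ 22 150 192]
[324. 311.] 52 [ 7 12] [ 429. -103.] [ 23  36 155]
scene cap [[150, 38, 27], [45, 14, 36]]
scene o [[12, 199, 177]]
scene v [[142, 166, 86]]
scene w [[30, 36, 212]]
scene tin [[69, 93, 131]]
scene foot [[47, 17, 104]]
[293. 190.] 44 [ 9 10] [662.  78.] [ 38  10 100]
[335. 242.] 274 [38 58] [ 588. -112.] [ 12 141 194]
[268. 229.] 79 [10 18] [523.  29.] [64 69 78]
[314. 229.] 27 [7 9] [591. -51.] [ 20 132 184]
[266. 249.] 35 [ 8 12] [476. -13.] [ 15 110 157]
[324. 249.] 82 [ 7 15] [ 559. -107.] [ 16 184 241]
[403. 265.] 95 [ 9 15] [ 630. -261.] [  2 199 223]
[370. 273.] 102 [ 8 16] [ 567. -222.] [108 178 216]
[327. 274.] 99 [ 9 15] [ 506. -158.] [144 155 153]
[280. 282.] 93 [ 7 15] [ 429. -100.] [ 34  15 244]
[315. 303.] 106 [ 9 16] [ 436. -188.] [ 28 169 242]
```

View pics/crop.png

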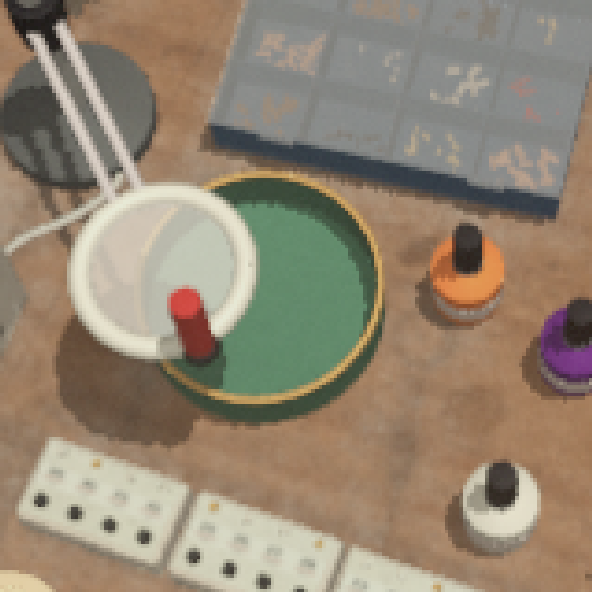

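The crop shows the lens ring centre at about px (234,252), overlapping the left part of the tin. The tin rim centre is at about (263,258), the knob at (242,268) and the foot at (211,211).

```bash
sed -i 's/V<60,50,420/V<70,40,330/; s/-330<x\[1\]/-420<x[1]/; s/sa>130)&(va>60)/sa>95)\&(va>60)/' h.py; sed -i 's/>.75: res/>.6: res/' h.py
python3 m.py
python3 - <<'E'
from h import *
a,b=cap("top"),cap("scene")
for c,q in((a,(262,259)),(b,(291,237))):
    H,S,V=cv2.split(c["hsv"])
    m=((H>=17)&(H<=26)&(S>105)&(V>100))
    ys,xs=np.nonzero(m); k=(abs(xs-q[0])<42)&(abs(ys-q[1])<42)
    P=np.array([plane(c,(x,y),38) for x,y in zip(xs[k],ys[k])])
    ctr=plane(c,q,38)
    for _ in range(8):
        r=np.linalg.norm(P-ctr,axis=1); s=abs(r-66)<(12 if _<4 else 5); Q=P[s]
        w=np.linalg.lstsq(np.c_[2*Q,np.ones(len(Q))],(Q**2).sum(1),rcond=None)[0]; ctr=w[:2]
    print("tin",ctr,np.sqrt(w[2]+ctr@ctr),len(Q))
    mk=((H<6)|(H>174))&(S>140)&(V>80)
    for ce,ar,s in blobs(mk,30,400):
        if abs(ce-np.array(q)).max()<45: print("knob",ce,ar,plane(c,ce,158))
    mw=(S<60)&(V>180);ys,xs=np.nonzero(mw);k=(abs(xs-q[0])<65)&(abs(ys-q[1])<65)
    P=np.array([plane(c,(x,y),132) for x,y in zip(xs[k],ys[k])]); ctr=plane(c,(234,252) if c is a else (270,199),132)
    for _ in range(10):
        r=np.linalg.norm(P-ctr,axis=1); Q=P[abs(r-42)<6]
        w=np.linalg.lstsq(np.c_[2*Q,np.ones(len(Q))],(Q**2).sum(1),rcond=None)[0]; ctr=w[:2]
    print("lens",ctr,np.sqrt(w[2]+ctr@ctr),len(Q))
print("foot",plane(a,(211,211),8),"posttop",plane(a,(199,179),157))
E
```

```text
red top [384. 202.] 87 [ 630.6 -264. ] [ 628.2 -262.8   67.3] 1.6
orange top [316. 247.] 80 [ 558.4 -110.9] [ 556.  -110.3   68.6] 1.0
yellow top [370. 300.] 61 [ 434.6 -190.2] [ 433.7 -189.7   67.1] 0.0
green top [439. 207.] 89 [ 597.3 -371.8] [ 595.  -370.2   66.9] 2.1
blue top [372. 233.] 84 [ 566.6 -225.4] [ 564.2 -224.3   68.3] 1.3
violet top [346. 267.] 85 [ 507.4 -160. ] [ 505.7 -159.2   65.9] 2.3
white top [325. 311.] 55 [ 429.  -103.2] [ 427.4 -102.7   67.8] 1.1
0.5
tin [569.75437101   1.13929174] 65.42312615335291 308
knob [241.16296296 266.42962963] 135 [507.47370394  30.7949966 ]
lens [548.57033646  43.05241156] 41.435310236291706 651
tin [568.4533963    2.45997295] 65.43775486950021 319
knob [257.85106383 199.36879433] 141 [506.41450397  32.65197576]
lens [546.19226556  42.58744202] 42.04341343382618 320
foot [703.70456704  88.71071274] posttop [695.88741306  86.19260868]
```

```bash
cat > go.py <<'E'
# prints tool-axes shift+turn from the pose to each target: x y ztip-grasp yaw ; targets separated by ,
import sys,numpy as np
from plant import bot
from scipy.spatial.transform import Rotation as T
o=bot.get_obs(); R=T.from_euler("xyz",o["tcp_rot"]).as_matrix(); yaw=o["tcp_rot"][2]
for s in " ".join(sys.argv[1:]).split(","):
    x,y,z,w=map(float,s.split()); d=R.T@(np.array([x,y,z+159])-o["tool_pos"])
    t=-(w-yaw); t=(t+np.pi)%(2*np.pi)-np.pi
    j6=np.arctan2(y,x)+np.pi/2-w; print(d.round(1),round(t,3),"j6",round((j6+np.pi)%(2*np.pi)-np.pi,2))
E
python3 go.py 507 31.7 245 3.428 , 507 31.7 168 3.428; echo '[[92,[0,0,0],0]]' > next.json && python3 -m crank next.json
```

```text
[-452.7 -294.4    0.7] -0.695 j6 -1.79
[-452.7 -294.4   77.7] -0.695 j6 -1.79
time: 0.72
tool_pos: [208.7, 481.8, 404.8]
tcp_rot: [3.141, 0.0, 2.733]
contact_force: [-0.7, 0.4, 0.2]
grip_width: 91.9
finger_force: 0.0
```

```bash
echo '[[92,[-50,-32,0],-0.15],[92,[-100,-65,0],-0.3],[92,[-150,-97,0],-0.45],[92,[-200,-130,0],-0.6],[92,[-250,-163,0],-0.695]]' > next.json && python3 -m crank next.json && python3 go.py 507 31.7 245 3.428
```

```text
time: 1.35
tool_pos: [373.7, 231.7, 405.0]
tcp_rot: [3.141, 0.001, -2.851]
contact_force: [0.3, 1.0, 0.1]
grip_width: 91.8
finger_force: 0.0
[ -70.4 -229.8    1. ] 0.004 j6 -1.79
```

```bash
echo '[[92,[-15,-50,0],0],[92,[-30,-100,0],0],[92,[-46,-150,0],0],[92,[-62,-200,0],0],[92,[-70.4,-229.8,0],0]]' > next.json && python3 -m crank next.json && echo '[[92,[0,0,25],0],[92,[0,0,50],0],[92,[0,0,77],0],[92,[0,0,77],0]]' > next.json && python3 -m crank next.json && python3 go.py 507 31.7 168 3.428
python3 - <<'E'
from h import *
c=cap("top");cv2.imwrite("pics/k1.png",cv2.resize(c["color"][150:350,140:400,::-1],None,fx=3,fy=3))
E
```

```text
time: 1.98
tool_pos: [506.4, 30.5, 404.7]
tcp_rot: [-3.141, 0.0, -2.857]
contact_force: [-0.6, 0.2, -0.7]
grip_width: 92.0
finger_force: 0.0
time: 2.48
tool_pos: [504.9, 32.7, 326.2]
tcp_rot: [3.14, -0.004, -2.856]
contact_force: [-0.4, -0.3, 0.7]
grip_width: 91.6
finger_force: 0.0
[-1.7 -1.5 -0.8] -0.0 j6 -1.79
```

View pics/k1.png

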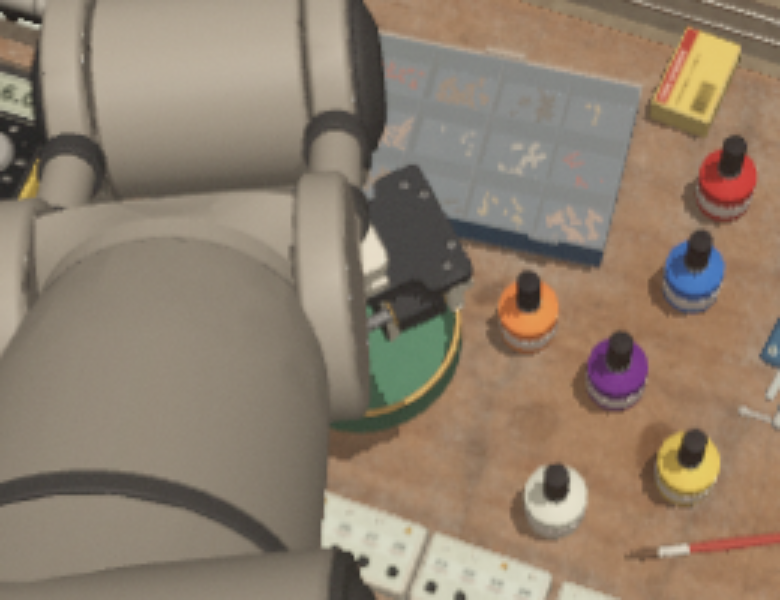

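The arm hides the knob in the top view. The gripper is on its measured spot, so I'll close and check the width is 16.

```bash
echo '[[8,[0,-1,0],0],[8,[0,-1,0],0],[8,[0,-1,0],0],[8,[0,-1,0],0],[8,[0,-1,0],0]]' > next.json && python3 -m crank next.json; echo '[[8,[0,0,0],0],[8,[0,0,0],0],[8,[0,0,0],0]]' > next.json && python3 -m crank next.json
python3 - <<'E'
import numpy as np,subprocess
ax=np.array([703.5,88.5])
L=[]
for t in (.2,.1,0,-.1,-.2,-.3,-.4,-.5,-.6,-.65):
    p=ax+206*np.array([-np.cos(t),-np.sin(t)]);L.append(f"{p[0]} {p[1]} 168 {np.pi+t}")
subprocess.run(["python3","go.py"," , ".join(L)])
E
```

```text
time: 3.15
tool_pos: [505.7, 31.8, 327.8]
tcp_rot: [3.142, 0.0, -2.855]
contact_force: [-1.2, 0.0, 0.5]
grip_width: 46.5
finger_force: 0.0
time: 3.52
tool_pos: [505.6, 31.8, 327.7]
tcp_rot: [3.141, -0.0, -2.855]
contact_force: [-0.6, 1.7, 0.5]
grip_width: 15.9
finger_force: 0.8
[-0.6 16.3  0.7] 0.086 j6 -1.68
[-3.4 36.7  0.7] 0.186 j6 -1.54
[-8.2 56.7  0.7] 0.286 j6 -1.39
[-15.   76.1   0.7] 0.386 j6 -1.26
[-23.7  94.8   0.7] 0.486 j6 -1.12
[-34.2 112.5   0.7] 0.586 j6 -0.98
[-46.4 129.1   0.7] 0.686 j6 -0.85
[-60.3 144.3   0.7] 0.786 j6 -0.73
[-75.5 158.1   0.7] 0.886 j6 -0.6
[-83.7 164.4   0.7] 0.936 j6 -0.54
```

```bash
echo '[[8,[0,0,0],0],[8,[-0.6,16,0],0.086],[8,[-3.4,36.7,0],0.186],[8,[-8.2,56.7,0],0.286]]' > next.json && python3 -m crank next.json
python3 - <<'E'
import numpy as np,subprocess
ax=np.array([703.5,88.5])
L=[]
for t in (-.1,-.2,-.3,-.4,-.5,-.6,-.65):
    p=ax+206*np.array([-np.cos(t),-np.sin(t)]);L.append(f"{p[0]} {p[1]} 168 {np.pi+t}")
subprocess.run(["python3","go.py"," , ".join(L)])
E
```

```text
time: 4.03
tool_pos: [497.0, 88.7, 327.7]
tcp_rot: [-3.141, -0.002, 3.139]
contact_force: [-0.0, -2.3, 0.2]
grip_width: 15.2
finger_force: 30.0
[-1.5 20.4  0.7] 0.097 j6 -1.26
[-4.5 40.7  0.7] 0.197 j6 -1.12
[-9.5 60.7  0.6] 0.297 j6 -0.98
[-16.5  80.1   0.6] 0.397 j6 -0.85
[-25.4  98.6   0.6] 0.497 j6 -0.73
[-36.2 116.2   0.6] 0.597 j6 -0.6
[-42.2 124.6   0.5] 0.647 j6 -0.54
```

```bash
echo '[[8,[-1.5,20.4,0],0.1],[8,[-4.5,40.7,0],0.2],[8,[-9.5,60.7,0],0.3],[8,[-16.5,80,0],0.4],[8,[-25,98.6,0],0.5]]' > next.json && python3 -m crank next.json
python3 - <<'E'
import numpy as np,subprocess
ax=np.array([703.5,88.5])
L=[]
for t in (-.55,-.6,-.65):
    p=ax+206*np.array([-np.cos(t),-np.sin(t)]);L.append(f"{p[0]} {p[1]} 168 {np.pi+t}")
subprocess.run(["python3","go.py"," , ".join(L)])
E
```

```text
time: 4.65
tool_pos: [521.1, 188.3, 327.7]
tcp_rot: [-3.14, -0.005, 2.639]
contact_force: [-6.5, 1.5, 4.3]
grip_width: 15.4
finger_force: 30.0
[-2.2 10.2  0.7] 0.048 j6 -0.66
[-3.  20.4  0.6] 0.098 j6 -0.6
[-4.2 30.7  0.6] 0.148 j6 -0.54
```

```bash
echo '[[8,[-2.5,10,0],0.05],[8,[-3.5,20.4,0],0.1],[8,[-3.5,20.4,0],0.1],[50,[-3.5,20.4,0],0.1],[50,[-3.5,20.4,0],0.1]]' > next.json && python3 -m crank next.json; echo '[[50,[0,0,0],0],[50,[0,0,-30],0],[50,[0,0,-62],0],[50,[0,0,-62],0]]' > next.json && python3 -m crank next.json; python3 go.py 480 20 227 3.14 , 428 -102 160 3.14, 428 -102 67 3.14
```

```text
time: 5.28
tool_pos: [535.5, 203.3, 327.7]
tcp_rot: [3.141, 0.001, 2.542]
contact_force: [-0.4, 0.1, 0.2]
grip_width: 31.0
finger_force: 0.0
time: 5.78
tool_pos: [536.0, 203.1, 392.3]
tcp_rot: [3.137, 0.004, 2.541]
contact_force: [0.3, -0.4, 0.3]
grip_width: 49.9
finger_force: 0.0
[ -57.2 -182.7    5.8] -0.599 j6 -1.53
[ -83.  -313.    72.3] -0.599 j6 -1.8
[ -82.6 -313.4  165.3] -0.599 j6 -1.8
```

```bash
python3 go.py 360 200 250 2.54;  echo '[[50,[30,-25,0],0],[50,[70,-50,0],0],[50,[110,-75,0],0],[50,[143,-97,-10],0],[50,[143,-97,-10],0]]' > next.json && python3 -m crank next.json; python3 m.py
cat > tin.py <<'E'
from h import *
for n in("top","scene"):
    c=cap(n,"t_"+n); H,S,V=cv2.split(c["hsv"]); q=proj(c,[569,2,38])
    m=((H>=17)&(H<=26)&(S>105)&(V>100)); ys,xs=np.nonzero(m); k=(abs(xs-q[0])<48)&(abs(ys-q[1])<48)
    P=np.array([plane(c,(x,y),38) for x,y in zip(xs[k],ys[k])]); ctr=np.array([569,2.])
    for i in range(8):
        r=np.linalg.norm(P-ctr,axis=1); Q=P[abs(r-66)<(12 if i<4 else 5)]
        w=np.linalg.lstsq(np.c_[2*Q,np.ones(len(Q))],(Q**2).sum(1),rcond=None)[0]; ctr=w[:2]
    print("tin",n,ctr.round(1),np.sqrt(w[2]+ctr@ctr).round(1),len(Q))
E
python3 tin.py
```

```text
[ 143.4 -101.9  -17.7] 0.001 j6 -0.46
time: 6.4
tool_pos: [360.6, 203.8, 399.7]
tcp_rot: [-3.141, -0.0, 2.543]
contact_force: [-0.3, 0.8, 0.6]
grip_width: 50.1
finger_force: 0.0
red top [384. 202.] 87 [ 630.6 -264. ] [ 628.3 -262.8   67.2] 1.6
orange top [316. 247.] 80 [ 558.7 -110.9] [ 556.2 -110.2   68.7] 1.3
yellow top [370. 300.] 57 [ 434.3 -190.2] [ 433.6 -189.8   67. ] 0.4
green top [439. 207.] 90 [ 597.4 -372. ] [ 595.1 -370.3   66.9] 2.1
blue top [372. 233.] 85 [ 566.6 -225.4] [ 564.3 -224.3   68.1] 1.3
violet top [346. 267.] 86 [ 507.2 -160.1] [ 505.5 -159.4   65.9] 2.1
white top [ 89. 306.] 88 [518.5 331.1]
white top [325. 311.] 51 [ 428.8 -103.3] [ 427.2 -102.8   68. ] 0.8
white top [  7. 391.] 146 [385.7 483.7]
6.5
tin top [569.8   1.1] 65.4 456
tin scene [568.4   2.3] 65.4 336
```

View pics/t_top.png

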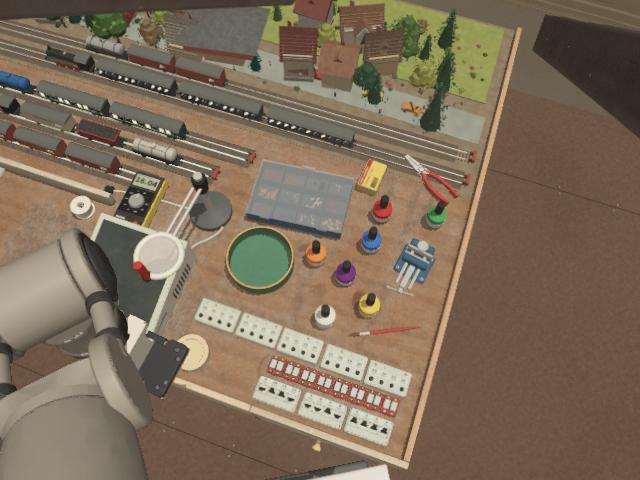

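The top view shows the lens parked at (160,255) over the console, the tin clear at (260,259), and all bottles where they were.

```bash
python3 go.py 429 -101.7 160 3.14 , 429 -101.7 67 3.14
```

```text
[-226.7 -215.1   80.3] -0.599 j6 -1.8
[-226.7 -215.1  173.3] -0.599 j6 -1.8
```

```bash
echo '[[50,[-40,-38,0],-0.15],[50,[-80,-76,0],-0.3],[50,[-120,-114,20],-0.45],[50,[-160,-152,40],-0.6],[50,[-200,-190,60],-0.6]]' > next.json && python3 -m crank next.json >/dev/null; python3 go.py 429 -101.7 67 3.14
```

```text
[ -9.1 -40.9 115.5] 0.003 j6 -1.8
```

```bash
echo '[[50,[-9,-41,20],0],[50,[-9.1,-40.9,50],0],[50,[-9.1,-40.9,90],0],[50,[-9.1,-40.9,115],0],[50,[-9.1,-40.9,115],0]]' > next.json && python3 -m crank next.json; python3 go.py 429 -101.7 67 3.14;  echo '[[8,[0,0,0],0],[8,[0,0,0],0],[8,[0,0,0],0],[8,[0,0,0],0],[8,[0,0,0],0]]' > next.json && python3 -m crank next.json
```

```text
time: 7.85
tool_pos: [427.9, -99.8, 225.4]
tcp_rot: [3.14, -0.004, 3.141]
contact_force: [0.4, -0.3, 0.1]
grip_width: 50.1
finger_force: 0.0
[-1.1 -1.9 -0.6] 0.001 j6 -1.8
time: 8.48
tool_pos: [428.1, -99.3, 227.7]
tcp_rot: [-3.141, 0.001, -3.141]
contact_force: [-0.7, -0.3, 2.3]
grip_width: 15.3
finger_force: 30.0
```

```bash
echo '[[8,[0,0,-30],0],[8,[0,0,-70],0],[8,[0,0,-70],0]]' > next.json && python3 -m crank next.json; python3 go.py 569.1 1.7 137 3.14 , 569.1 1.7 71.5 3.14
```

```text
time: 8.85
tool_pos: [428.7, -99.6, 299.8]
tcp_rot: [-3.139, 0.005, -3.141]
contact_force: [0.2, 0.9, -0.7]
grip_width: 15.3
finger_force: 30.0
[-140.4  101.3    4.3] 0.002 j6 -1.57
[-140.   101.4   69.8] 0.002 j6 -1.57
```

```bash
echo '[[8,[-40,30,0],0],[8,[-80,58,0],0],[8,[-120,87,0],0],[8,[-140,101.5,0],0],[8,[-140,101.5,0],0]]' > next.json && python3 -m crank next.json >/dev/null; echo '[[8,[0,0,0],0],[8,[0,0,0],0]]' > next.json && python3 -m crank next.json; python3 go.py 569.1 1.7 71 3.14
```

```text
time: 9.72
tool_pos: [567.2, 1.5, 297.2]
tcp_rot: [3.142, -0.001, 3.141]
contact_force: [0.5, 0.5, -0.4]
grip_width: 15.4
finger_force: 30.0
[-1.9  0.2 67.2] 0.001 j6 -1.57
```

```bash
echo '[[8,[-1.9,0,25],0],[8,[-1.9,0,45],0],[8,[-1.9,0,60],0],[8,[-1.9,0,66],0],[8,[-1.9,0,66.5],0]]' > next.json && python3 -m crank next.json; echo '[[8,[0,0,0],0],[34,[0,0,0],0],[34,[0,0,0],0],[34,[0,0,0],0]]' > next.json && python3 -m crank next.json; echo '[[34,[0,0,-25],0],[34,[0,0,-50],0],[34,[0,0,-90],0]]' > next.json && python3 -m crank next.json; python3 go.py 360 200 250 2.54, 558.8 -109 160 0.52
```

```text
time: 10.35
tool_pos: [570.0, 2.0, 231.2]
tcp_rot: [3.142, 0.001, 3.141]
contact_force: [-0.5, -0.1, -0.7]
grip_width: 15.4
finger_force: 30.0
time: 10.85
tool_pos: [569.9, 2.2, 231.1]
tcp_rot: [3.142, 0.0, -3.141]
contact_force: [-0.1, 0.5, 0.0]
grip_width: 33.3
finger_force: 0.0
time: 11.22
tool_pos: [569.5, 2.2, 320.9]
tcp_rot: [3.141, -0.003, -3.141]
contact_force: [1.3, -1.0, 0.3]
grip_width: 33.9
finger_force: 0.0
[209.7 197.9 -87.5] 0.602 j6 -0.46
[  10.8 -111.2    1.8] 2.622 j6 0.86
```

```bash
echo '[[34,[40,40,0],0],[34,[80,80,0],0],[34,[120,120,0],0],[34,[150,150,0],0],[34,[150,150,0],0]]' > next.json && python3 -m crank next.json >/dev/null; python3 m.py; python3 tin.py
```

```text
red top [384. 202.] 87 [ 630.6 -264. ] [ 628.2 -262.8   67.3] 1.6
orange top [316. 247.] 80 [ 558.7 -110.9] [ 556.2 -110.2   68.7] 1.3
yellow top [370. 300.] 59 [ 434.6 -190.3] [ 433.7 -189.9   67.1] 0.2
green top [439. 207.] 90 [ 597.4 -372. ] [ 595.1 -370.3   66.9] 2.1
blue top [372. 233.] 85 [ 566.7 -225.5] [ 564.2 -224.3   68.4] 1.4
violet top [346. 267.] 84 [ 507.2 -159.8] [ 505.6 -159.2   65.8] 2.0
white top [259. 250.] 84 [ 5.727e+02 -5.000e-01] [569.   -0.6  71.7] 0.7
11.95
tin top [569.7   1.1] 65.4 454
tin scene [568.5   2.2] 65.3 330
```

View pics/t_top.png

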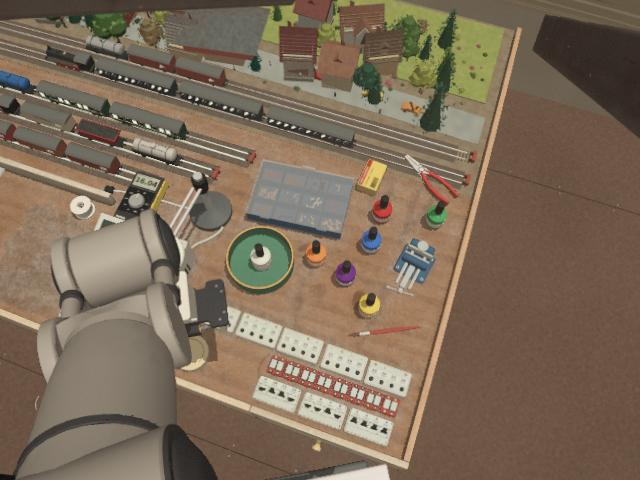

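```bash
cat > rel.py <<'E'
from h import *
a,b=cap("top"),cap("scene"); A,B=bottles(a),bottles(b)
for n in list(HUE)+["white"]:
    P=[]
    for c,D in((a,A),(b,B)):
        for ce,_ in D.get(n,[]):
            p=plane(c,ce,67); 
            if np.linalg.norm(p-[569,2])<75: P.append(p.round(1))
    if P: print(n,"at z67",*P)
E
python3 rel.py; python3 go.py 558.8 -109.5 162 3.1416
```

```text
white at z67 [571.3  -0.7] [572.3   3.1]
[-1.385e+02 -2.608e+02 -1.000e-01] -0.001 j6 -1.76
```

```bash
echo '[[40,[-28,-52,0],0],[40,[-56,-104,0],0],[40,[-84,-156,0],0],[40,[-112,-208,0],0],[40,[-137,-259,0],0]]' > next.json && python3 -m crank next.json >/dev/null; echo '[[40,[0,0,0],0],[40,[0,0,0],0]]' > next.json && python3 -m crank next.json; python3 go.py 557.3 -108 67 3.1416
```

```text
time: 13.02
tool_pos: [556.6, -107.2, 320.3]
tcp_rot: [3.141, -0.001, 3.14]
contact_force: [-0.6, 0.4, -0.3]
grip_width: 39.9
finger_force: 0.0
[-0.9 -0.9 94.3] -0.001 j6 -1.76
```

```bash
echo '[[40,[-0.9,-0.9,40],0],[40,[-0.9,-0.9,75],0],[40,[-0.9,-0.9,94],0],[40,[-0.9,-0.9,94],0],[8,[-0.9,-0.9,94],0]]' > next.json && python3 -m crank next.json; echo '[[8,[0,0,0],0],[8,[0,0,0],0],[8,[0,0,0],0],[8,[0,0,0],0]]' > next.json && python3 -m crank next.json;echo '[[8,[0,0,-40],0],[8,[0,0,-80],0],[8,[0,0,-80],0],[8,[0,0,-80],0]]' > next.json && python3 -m crank next.json; python3 go.py 526.6 1.9 146 3.1416
```

```text
time: 13.65
tool_pos: [558.0, -107.1, 228.0]
tcp_rot: [-3.141, 0.001, -3.14]
contact_force: [0.6, -0.2, 0.3]
grip_width: 34.2
finger_force: 0.0
time: 14.15
tool_pos: [558.0, -107.8, 227.8]
tcp_rot: [-3.141, 0.001, -3.142]
contact_force: [-0.6, 0.6, 6.7]
grip_width: 15.8
finger_force: 30.0
time: 14.65
tool_pos: [557.4, -107.7, 306.1]
tcp_rot: [3.141, -0.001, -3.142]
contact_force: [-0.9, 0.1, -0.9]
grip_width: 15.2
finger_force: 30.0
[ 30.8 109.6   1.2] 0.0 j6 -1.57
```

```bash
echo '[[8,[10,37,0],0],[8,[20,74,0],0],[8,[30,109.5,0],0],[8,[30,109.5,0],0],[8,[30,109.5,0],0]]' > next.json && python3 -m crank next.json; python3 go.py 527.3 2 72 3.1416
```

```text
time: 15.28
tool_pos: [527.8, 1.5, 306.0]
tcp_rot: [-3.142, -0.001, -3.141]
contact_force: [0.0, -0.4, -1.3]
grip_width: 15.5
finger_force: 30.0
[ 0.4  0.5 75. ] 0.001 j6 -1.57
```

```bash
echo '[[8,[0.4,0.5,30],0],[8,[0.4,0.5,50],0],[8,[0.4,0.5,66],0],[8,[0.4,0.5,72],0],[8,[0.4,0.5,74.5],0]]' > next.json && python3 -m crank next.json; echo '[[8,[0,0,0],0],[8,[0,0,0],0]]' > next.json && python3 -m crank next.json
```

```text
time: 15.9
tool_pos: [527.6, 1.6, 232.1]
tcp_rot: [3.142, -0.0, 3.141]
contact_force: [-0.1, 0.2, -0.8]
grip_width: 15.3
finger_force: 30.0
time: 16.15
tool_pos: [527.6, 2.2, 233.0]
tcp_rot: [-3.142, 0.001, -3.141]
contact_force: [-0.1, -1.1, -0.4]
grip_width: 15.2
finger_force: 30.0
```

```bash
echo '[[8,[0,0,1.5],0],[34,[0,0,1.5],0],[34,[0,0,1.5],0],[34,[0,0,1.5],0]]' > next.json && python3 -m crank next.json;  echo '[[34,[0,0,-30],0],[34,[0,0,-60],0],[34,[0,0,-90],0],[34,[0,0,-90],0]]' > next.json && python3 -m crank next.json >/dev/null; python3 go.py 505.3 -157.5 162 2.094
```

```text
time: 16.65
tool_pos: [527.4, 2.3, 231.0]
tcp_rot: [3.142, 0.0, -3.141]
contact_force: [-0.7, -0.3, -0.7]
grip_width: 33.2
finger_force: 0.0
[  22.7 -159.7    2.1] 1.048 j6 -0.83
```

```bash
python3 m.py; echo '[[40,[5,-32,0],0.18],[40,[10,-64,0],0.36],[40,[14,-96,0],0.54],[40,[18,-128,0],0.72],[40,[22,-159,0],0.9]]' > next.json && python3 -m crank next.json >/dev/null; echo '[[40,[0,0,0],0.148],[40,[0,0,0],0.148],[40,[0,0,0],0.148]]' > next.json && python3 -m crank next.json; python3 go.py 505.3 -157.5 67 2.094
```

```text
red top [384. 202.] 88 [ 630.5 -263.9] [ 628.2 -262.8   67.3] 1.4
orange top [277. 286.] 71 [493.9 -24.1] [471.6 -25.2 130.7] 1.6
yellow top [370. 299.] 67 [ 434.9 -190.9] [ 433.6 -190.2   67.7] 0.5
green top [439. 207.] 90 [ 597.4 -372. ] [ 595.  -370.3   66.8] 2.2
blue top [372. 233.] 84 [ 566.6 -225.4] [ 564.2 -224.3   68.4] 1.2
violet top [346. 267.] 89 [ 507.2 -160. ] [ 505.4 -159.2   66.4] 2.0
17.25
time: 18.25
tool_pos: [505.3, -156.4, 320.2]
tcp_rot: [-3.141, -0.001, 2.097]
contact_force: [0.3, -0.2, 0.0]
grip_width: 40.0
finger_force: 0.0
[-1.1 -0.5 94.2] 0.003 j6 -0.83
```

```bash
echo '[[40,[-1,-0.5,40],0],[40,[-1,-0.5,75],0],[40,[-1,-0.5,94],0],[40,[-1,-0.5,94],0],[8,[-1,-0.5,94],0]]' > next.json && python3 -m crank next.json>/dev/null; echo '[[8,[0,0,0],0],[8,[0,0,0],0],[8,[0,0,0],0],[8,[0,0,0],0]]' > next.json && python3 -m crank next.json;echo '[[8,[0,0,-40],0],[8,[0,0,-80],0],[8,[0,0,-80],0],[8,[0,0,-80],0]]' > next.json && python3 -m crank next.json; python3 go.py 548.3 38.4 148 2.094
```

```text
time: 19.38
tool_pos: [505.7, -157.9, 227.5]
tcp_rot: [3.141, 0.001, 2.094]
contact_force: [-0.5, 0.6, 6.1]
grip_width: 15.5
finger_force: 30.0
time: 19.88
tool_pos: [505.1, -157.7, 306.1]
tcp_rot: [-3.141, -0.001, 2.094]
contact_force: [0.0, 1.1, 0.0]
grip_width: 15.4
finger_force: 30.0
[148.3 135.4  -0.8] -0.0 j6 -0.45
```

```bash
echo '[[8,[30,27,-25],0],[8,[60,54,-25],0],[8,[95,88,-25],0],[8,[130,120,-25],0],[8,[148.3,135.4,-25],0]]' > next.json && python3 -m crank next.json>/dev/null; echo '[[8,[0,0,0],0],[8,[0,0,0],0]]' > next.json && python3 -m crank next.json; python3 go.py 548.3 38.4 71 2.094
```

```text
time: 20.75
tool_pos: [548.5, 37.7, 330.9]
tcp_rot: [-3.14, -0.001, 2.094]
contact_force: [-0.4, -0.1, -1.1]
grip_width: 14.9
finger_force: 30.0
[  0.6   0.4 100.9] -0.0 j6 -0.45
```

```bash
echo '[[8,[0.6,0.4,40],0],[8,[0.6,0.4,70],0],[8,[0.6,0.4,90],0],[8,[0.6,0.4,97],0],[8,[0.6,0.4,101],0]]' > next.json && python3 -m crank next.json; echo '[[8,[0,0,0],0],[8,[0,0,0.5],0]]' > next.json && python3 -m crank next.json
```

```text
time: 21.38
tool_pos: [548.9, 38.2, 231.0]
tcp_rot: [3.141, 0.0, 2.093]
contact_force: [-0.1, 0.5, -0.6]
grip_width: 15.4
finger_force: 30.0
time: 21.62
tool_pos: [549.0, 38.9, 231.2]
tcp_rot: [3.14, 0.001, 2.094]
contact_force: [0.4, 0.1, -1.0]
grip_width: 15.2
finger_force: 30.0
```

```bash
echo '[[34,[0,0,0],0],[34,[0,0,0],0],[34,[0,0,0],0],[34,[0,0,-30],0],[34,[0,0,-60],0]]' > next.json && python3 -m crank next.json;  echo '[[34,[0,0,-35],0],[34,[0,0,-35],0]]' > next.json && python3 -m crank next.json >/dev/null; python3 m.py; python3 go.py 433.8 -188 162 1.047
```

```text
time: 22.25
tool_pos: [548.7, 39.0, 290.9]
tcp_rot: [-3.141, -0.001, 2.094]
contact_force: [1.5, 0.2, 0.2]
grip_width: 34.1
finger_force: 0.0
red top [384. 202.] 87 [ 630.6 -264. ] [ 628.3 -262.8   67.1] 1.7
orange top [263. 273.] 49 [524.8  -1.1] [513.5  -3.2  99.1] 4.0
yellow top [370. 299.] 68 [ 435.1 -190.8] [ 433.7 -190.1   66.6] 1.4
green top [439. 208.] 91 [ 597.2 -371.9] [ 594.9 -370.3   66.9] 2.0
blue top [372. 233.] 86 [ 566.6 -225.4] [ 564.2 -224.3   68.1] 1.3
white top [124. 203.] 161 [726.1 255.9]
22.6
[-139.3 -212.8    4.2] 1.047 j6 0.11
```

```bash
echo '[[40,[-28,-43,0],0.18],[40,[-56,-86,0],0.36],[40,[-84,-129,0],0.54],[40,[-112,-171,0],0.72],[40,[-139,-213,0],0.9]]' > next.json && python3 -m crank next.json >/dev/null; echo '[[40,[0,0,0],0.147],[40,[0,0,0],0.147],[40,[0,0,0],0.147]]' > next.json && python3 -m crank next.json; python3 go.py 433.8 -188.5 67 1.047
```

```text
time: 23.6
tool_pos: [433.7, -187.4, 324.7]
tcp_rot: [-3.14, -0.0, 1.05]
contact_force: [0.9, 0.6, -0.1]
grip_width: 39.9
finger_force: 0.0
[-0.9  0.8 98.7] 0.003 j6 0.11
```

```bash
echo '[[40,[-1,0.8,40],0],[40,[-1,0.8,75],0],[40,[-1,0.8,98],0],[40,[-1,0.8,98.5],0],[8,[-1,0.8,98.5],0]]' > next.json && python3 -m crank next.json>/dev/null; echo '[[8,[0,0,0],0],[8,[0,0,0],0],[8,[0,0,0],0],[8,[0,0,0],0]]' > next.json && python3 -m crank next.json;echo '[[8,[0,0,-40],0],[8,[0,0,-80],0],[8,[0,0,-105],0],[8,[0,0,-105],0]]' > next.json && python3 -m crank next.json; python3 go.py 590.3 38.4 172 1.047
```

```text
time: 24.72
tool_pos: [434.1, -189.3, 227.6]
tcp_rot: [3.14, -0.0, 1.047]
contact_force: [0.7, 1.1, 6.3]
grip_width: 15.2
finger_force: 30.0
time: 25.22
tool_pos: [434.1, -189.3, 333.4]
tcp_rot: [3.138, 0.0, 1.047]
contact_force: [-0.2, -0.2, -2.0]
grip_width: 15.3
finger_force: 30.0
[275.3  21.4   2.4] -0.0 j6 0.59
```

```bash
echo '[[8,[45,3,0],0],[8,[100,8,0],0],[8,[160,13,0],0],[8,[220,17,0],0],[8,[275.3,21.4,0],0]]' > next.json && python3 -m crank next.json>/dev/null; echo '[[8,[0,0,0],0],[8,[0,0,0],0],[8,[0,0,0],0]]' > next.json && python3 -m crank next.json; python3 go.py 590.3 38.4 71.5 1.047
```

```text
time: 26.22
tool_pos: [589.6, 37.4, 331.3]
tcp_rot: [-3.14, 0.001, 1.045]
contact_force: [0.7, -0.2, -0.2]
grip_width: 15.1
finger_force: 30.0
[  1.3   0.2 100.8] -0.002 j6 0.59
```

```bash
echo '[[8,[1.3,0.2,40],0],[8,[1.3,0.2,70],0],[8,[1.3,0.2,90],0],[8,[1.3,0.2,97],0],[8,[1.3,0.2,101],0]]' > next.json && python3 -m crank next.json; echo '[[8,[0,0,0],0],[8,[0,0,0],0]]' > next.json && python3 -m crank next.json
```

```text
time: 26.85
tool_pos: [591.0, 38.9, 231.3]
tcp_rot: [3.141, -0.0, 1.046]
contact_force: [-0.1, 0.0, -1.1]
grip_width: 15.3
finger_force: 30.0
time: 27.1
tool_pos: [591.2, 39.5, 231.8]
tcp_rot: [3.14, -0.001, 1.047]
contact_force: [0.2, 0.3, -0.4]
grip_width: 15.5
finger_force: 30.0
```

```bash
echo '[[34,[0,0,0.5],0],[34,[0,0,0.5],0],[34,[0,0,0.5],0],[34,[0,0,-30],0],[34,[0,0,-60],0]]' > next.json && python3 -m crank next.json;  echo '[[34,[0,0,-35],0],[34,[0,0,-35],0]]' > next.json && python3 -m crank next.json >/dev/null; python3 m.py; python3 go.py 565.3 -222.5 165 0
```

```text
time: 27.72
tool_pos: [590.9, 39.6, 291.4]
tcp_rot: [-3.141, 0.0, 1.047]
contact_force: [0.4, 0.5, 0.6]
grip_width: 33.9
finger_force: 0.0
red top [384. 202.] 88 [ 630.5 -263.9] [ 628.2 -262.7   67.2] 1.6
orange top [262. 270.] 81 [ 5.294e+02 -3.000e-01] [516.6  -1.5  98. ] 0.3
yellow top [240. 243.] 54 [594.2  34.2]
green top [439. 208.] 92 [ 597.1 -371.8] [ 594.9 -370.2   67. ] 1.8
blue top [372. 233.] 88 [ 566.6 -225.3] [ 564.3 -224.2   68.2] 1.1
white top [259. 250.] 85 [572.6  -0.6]
28.075
[-239.7  109.1    1.8] 1.047 j6 1.2
```

```bash
echo '[[40,[-48,22,0],0.18],[40,[-96,44,0],0.36],[40,[-144,66,0],0.54],[40,[-192,88,0],0.72],[40,[-239.7,109,0],0.9]]' > next.json && python3 -m crank next.json >/dev/null; echo '[[40,[0,0,0],0.147],[40,[0,0,0],0.147],[40,[0,0,0],0.147]]' > next.json && python3 -m crank next.json; python3 go.py 565.3 -223 67 0
```

```text
time: 29.08
tool_pos: [565.4, -221.9, 325.1]
tcp_rot: [-3.141, 0.001, 0.003]
contact_force: [0.7, 0.8, 1.0]
grip_width: 40.1
finger_force: 0.0
[ 0.1  1.2 99.1] 0.003 j6 1.2
```

```bash
echo '[[40,[0,1,40],0],[40,[0,1,75],0],[40,[0,1,98],0],[40,[0,1,99],0],[8,[0,1,99],0]]' > next.json && python3 -m crank next.json>/dev/null; echo '[[8,[0,0,0],0],[8,[0,0,0],0],[8,[0,0,0],0],[8,[0,0,0],0]]' > next.json && python3 -m crank next.json;echo '[[8,[0,0,-40],0],[8,[0,0,-80],0],[8,[0,0,-105],0],[8,[0,0,-105],0]]' > next.json && python3 -m crank next.json; python3 go.py 611.3 2 172 0
```

```text
time: 30.2
tool_pos: [565.7, -223.5, 227.9]
tcp_rot: [3.141, -0.002, -0.0]
contact_force: [-0.1, 1.0, 6.0]
grip_width: 15.2
finger_force: 30.0
time: 30.7
tool_pos: [565.6, -223.7, 333.6]
tcp_rot: [3.14, -0.004, -0.0]
contact_force: [-1.0, -0.5, -0.8]
grip_width: 15.2
finger_force: 30.0
[  45.6 -225.7    2.4] -0.0 j6 1.57
```

```bash
echo '[[8,[8,-40,0],0],[8,[17,-85,0],0],[8,[27,-135,0],0],[8,[37,-185,0],0],[8,[45.6,-225.7,0],0]]' > next.json && python3 -m crank next.json>/dev/null; echo '[[8,[0,0,0],0],[8,[0,0,0],0],[8,[0,0,0],0]]' > next.json && python3 -m crank next.json; python3 go.py 611.5 2 71.5 0
```

```text
time: 31.7
tool_pos: [610.9, 1.0, 331.3]
tcp_rot: [3.142, 0.001, -0.002]
contact_force: [0.5, -0.0, -0.5]
grip_width: 15.7
finger_force: 30.0
[  0.7  -1.1 100.8] -0.002 j6 1.57
```

```bash
echo '[[8,[0.7,-0.6,40],0],[8,[0.7,-0.6,70],0],[8,[0.7,-0.6,90],0],[8,[0.7,-0.6,97],0],[8,[0.7,-0.6,101],0]]' > next.json && python3 -m crank next.json; echo '[[8,[0,0,0],0],[8,[0,0,0.3],0]]' > next.json && python3 -m crank next.json
```

```text
time: 32.33
tool_pos: [611.9, 2.1, 231.1]
tcp_rot: [3.142, -0.0, -0.001]
contact_force: [0.4, -0.2, -0.6]
grip_width: 15.3
finger_force: 30.0
time: 32.58
tool_pos: [611.9, 2.7, 231.4]
tcp_rot: [3.142, -0.001, -0.0]
contact_force: [-0.2, -0.3, -0.4]
grip_width: 14.9
finger_force: 30.0
```

```bash
echo '[[34,[0,0,0.3],0],[34,[0,0,0.3],0],[34,[0,0,0.3],0],[34,[0,0,-30],0],[34,[0,0,-60],0]]' > next.json && python3 -m crank next.json;  echo '[[34,[0,0,-35],0],[34,[0,0,-35],0]]' > next.json && python3 -m crank next.json >/dev/null; python3 m.py; python3 go.py 628.9 -262 165 -1.047
```

```text
time: 33.2
tool_pos: [611.7, 2.8, 291.1]
tcp_rot: [-3.141, 0.001, -0.0]
contact_force: [-0.5, 0.8, 0.0]
grip_width: 34.1
finger_force: 0.0
red top [384. 202.] 88 [ 630.5 -263.9] [ 628.2 -262.8   67.4] 1.3
green top [439. 208.] 91 [ 597.2 -371.8] [ 594.9 -370.2   67. ] 1.9
33.55
[ 17.4 264.8   1.5] 1.047 j6 2.22
```

```bash
echo '[[40,[3,45,0],0.18],[40,[7,100,0],0.36],[40,[10,155,0],0.54],[40,[14,210,0],0.72],[40,[17.4,264,0],0.9]]' > next.json && python3 -m crank next.json >/dev/null; echo '[[40,[0,0,0],0.147],[40,[0,0,0],0.147],[40,[0,0,0],0.147]]' > next.json && python3 -m crank next.json; python3 go.py 628.9 -262 67 -1.047
```

```text
time: 34.55
tool_pos: [629.1, -260.5, 324.7]
tcp_rot: [3.141, 0.002, -1.044]
contact_force: [-0.1, 0.2, 0.3]
grip_width: 40.0
finger_force: 0.0
[ 1.4  0.9 98.7] 0.003 j6 2.22
```

```bash
echo '[[40,[1.2,0.9,40],0],[40,[1.2,0.9,75],0],[40,[1.2,0.9,98],0],[40,[1.2,0.9,99],0],[8,[1.2,0.9,99],0]]' > next.json && python3 -m crank next.json>/dev/null; echo '[[8,[0,0,0],0],[8,[0,0,0],0],[8,[0,0,0],0],[8,[0,0,0],0]]' > next.json && python3 -m crank next.json;echo '[[8,[0,0,-40],0],[8,[0,0,-80],0],[8,[0,0,-105],0],[8,[0,0,-105],0]]' > next.json && python3 -m crank next.json; python3 go.py 590.6 -34.4 172 -1.047
```

```text
time: 35.67
tool_pos: [629.2, -262.8, 227.6]
tcp_rot: [-3.141, -0.001, -1.047]
contact_force: [0.4, 0.6, 5.3]
grip_width: 15.2
finger_force: 30.0
time: 36.17
tool_pos: [629.1, -262.9, 333.5]
tcp_rot: [-3.14, -0.003, -1.047]
contact_force: [0.3, -0.5, -0.4]
grip_width: 15.6
finger_force: 30.0
[-217.1  -80.9    2. ] -0.0 j6 2.56
```

```bash
echo '[[8,[-40,-15,0],0],[8,[-85,-32,0],0],[8,[-130,-48,0],0],[8,[-180,-67,0],0],[8,[-217,-81,0],0]]' > next.json && python3 -m crank next.json>/dev/null; echo '[[8,[0,0,0],0],[8,[0,0,0],0],[8,[0,0,0],0]]' > next.json && python3 -m crank next.json; python3 go.py 590.6 -34 71.5 -1.047
```

```text
time: 37.17
tool_pos: [590.6, -35.4, 330.9]
tcp_rot: [3.141, 0.0, -1.049]
contact_force: [-0.5, -0.5, -0.2]
grip_width: 15.4
finger_force: 30.0
[ -1.2  -0.8 100.4] -0.002 j6 2.56
```

```bash
echo '[[8,[-0.6,-0.4,40],0],[8,[-0.6,-0.4,70],0],[8,[-0.6,-0.4,90],0],[8,[-0.6,-0.4,97],0],[8,[-0.6,-0.4,100.5],0]]' > next.json && python3 -m crank next.json; echo '[[8,[0,0,0],0],[8,[0,0,0.3],0]]' > next.json && python3 -m crank next.json
```

```text
time: 37.8
tool_pos: [590.8, -34.2, 231.1]
tcp_rot: [-3.141, -0.0, -1.048]
contact_force: [0.5, 0.5, 0.4]
grip_width: 15.6
finger_force: 30.0
time: 38.05
tool_pos: [590.9, -33.6, 231.6]
tcp_rot: [-3.14, -0.001, -1.047]
contact_force: [-0.7, -0.2, -1.5]
grip_width: 15.7
finger_force: 30.0
```

```bash
echo '[[34,[0,0,0.3],0],[34,[0,0,0.3],0],[34,[0,0,0.3],0],[34,[0,0,-30],0],[34,[0,0,-60],0]]' > next.json && python3 -m crank next.json;  echo '[[34,[0,0,-35],0],[34,[0,0,-35],0]]' > next.json && python3 -m crank next.json >/dev/null; python3 m.py; python3 go.py 595.6 -370.3 165 0
```

```text
time: 38.67
tool_pos: [590.5, -33.5, 291.3]
tcp_rot: [3.141, 0.001, -1.047]
contact_force: [0.4, 0.5, -0.1]
grip_width: 34.2
finger_force: 0.0
green top [439. 208.] 95 [ 597.1 -371.6] [ 595.  -370.1   66.7] 1.7
39.025
[294.3 163.9   1.7] -1.047 j6 1.01
```

```bash
echo '[[40,[40,22,0],-0.18],[40,[90,50,0],-0.36],[40,[140,78,0],-0.54],[40,[190,106,0],-0.72],[40,[240,134,0],-0.9]]' > next.json && python3 -m crank next.json >/dev/null; python3 go.py 595.6 -370.3 165 0
```

```text
[ 9.9 59.4 -0.1] -0.141 j6 1.01
```

Run:
```python
from h import *
c=cap("top","g1")
```

```text
(no output)
```

View pics/g1.png

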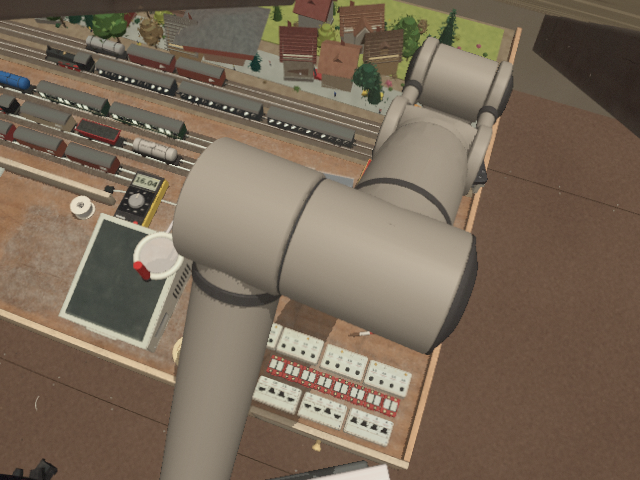

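The arm hides the work area in this view, with the lens still parked at (158,255). I'll go on to green.

```bash
echo '[[40,[5,30,0],-0.141],[40,[9.9,59,0],-0.141],[40,[9.9,59,0],-0.141],[40,[9.9,59,0],-0.141]]' > next.json && python3 -m crank next.json; python3 go.py 595.6 -370.6 67 0
```

```text
time: 40.2
tool_pos: [595.6, -367.5, 324.5]
tcp_rot: [-3.14, 0.002, -0.007]
contact_force: [-0.8, -0.1, -1.0]
grip_width: 40.0
finger_force: 0.0
[ 0.2  3.3 98.5] -0.007 j6 1.01
```

```bash
echo '[[40,[0.2,2.5,40],-0.005],[40,[0.2,2.5,75],-0.005],[40,[0.2,2.5,98],-0.005],[40,[0.2,2.5,98.5],-0.005],[8,[0.2,2.5,98.5],-0.005]]' > next.json && python3 -m crank next.json>/dev/null; echo '[[8,[0,0,0],0],[8,[0,0,0],0],[8,[0,0,0],0],[8,[0,0,0],0]]' > next.json && python3 -m crank next.json;echo '[[8,[0,0,-40],0],[8,[0,0,-80],0],[8,[0,0,-105],0],[8,[0,0,-105],0]]' > next.json && python3 -m crank next.json; python3 go.py 548.3 -34.4 172 1.047
```

```text
time: 41.32
tool_pos: [596.1, -370.8, 228.4]
tcp_rot: [3.141, -0.001, -0.001]
contact_force: [-0.2, 0.3, 5.6]
grip_width: 15.2
finger_force: 30.0
time: 41.82
tool_pos: [596.0, -371.0, 334.3]
tcp_rot: [3.139, -0.003, -0.001]
contact_force: [0.4, 0.9, -1.5]
grip_width: 15.6
finger_force: 30.0
[ -48.2 -336.5    2.3] -1.048 j6 0.46
```

```bash
echo '[[8,[-6,-40,0],-0.1],[8,[-13,-95,0],-0.25],[8,[-21,-150,0],-0.4],[8,[-29,-205,0],-0.55],[8,[-36,-255,0],-0.7]]' > next.json && python3 -m crank next.json>/dev/null; echo '[[8,[0,0,0],0],[8,[0,0,0],0]]' > next.json && python3 -m crank next.json; python3 go.py 548.3 -34.4 172 1.047
```

```text
time: 42.7
tool_pos: [560.1, -115.9, 331.2]
tcp_rot: [-3.14, 0.001, 0.698]
contact_force: [-0.5, -0.8, -0.5]
grip_width: 14.8
finger_force: 30.0
[ 43.3 -70.    0.2] -0.349 j6 0.46
```

```bash
python3 rel.py
python3 - <<'E'
from h import *
c=cap("scene");cv2.imwrite("pics/s2.png",cv2.resize(c["color"][160:300,200:380,::-1],None,fx=4,fy=4,interpolation=cv2.INTER_CUBIC))
E
```

```text
red at z67 [601.  -15.7]
orange at z67 [537.3  19.9]
```

View pics/s2.png

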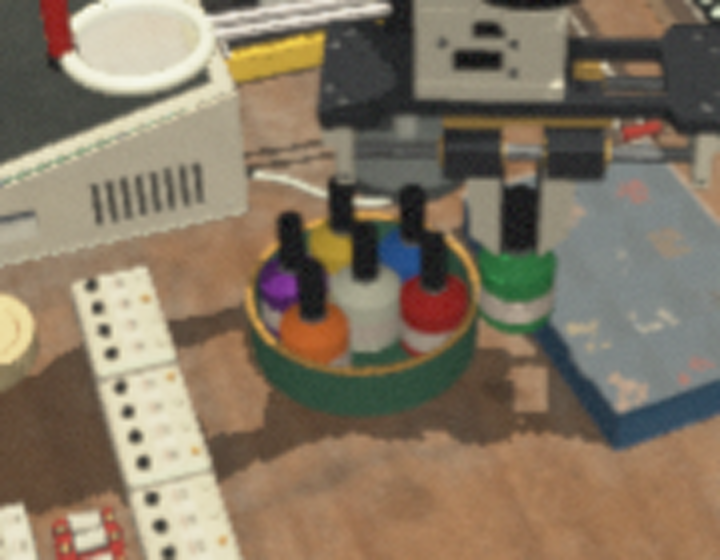

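The crop shows five ring bottles round white and upright, with the empty place at the front between orange (cap 312,290) and red (434,262), and green held at (518,255). I'll measure the caps before inserting.

```bash
python3 tin.py
python3 - <<'E'
from h import *
c=cap("scene");V=c["hsv"][...,2]
W=None
for n,(x,y) in dict(white=(366,250),orange=(312,290),violet=(291,240),yellow=(342,205),blue=(413,212),red=(434,262)).items():
    u,v=x/4+200,y/4+160
    w=V[int(v-9):int(v+10),int(u-6):int(u+7)]<62
    bl=max(blobs(w,5,300),key=lambda b:b[1]); ce=bl[0]+[int(u-6),int(v-9)]
    p=plane(c,ce,67); W=p if W is None else W
    print(n,ce.round(1),bl[1],p.round(1),(p-W).round(1),np.linalg.norm(p-W).round(1))
E
```

```text
white [290. 221.] 101 [573.2   6.4] [0. 0.] 0.0
orange [276.7 230.5] 106 [530.4   7.2] [-42.8   0.8] 42.8
violet [273.2 221.8] 107 [546.   33.3] [-27.2  26.9] 38.2
yellow [286.3 212.5] 88 [588.9  32.8] [15.8 26.4] 30.8
blue [303.5 214.2] 111 [610.7  -1.2] [37.5 -7.6] 38.3
red [307.1 223.6] 109 [592.1 -28.8] [ 18.9 -35.2] 40.0Traceback (most recent call last):
  File "tin.py", line 7, in <module>
    r=np.linalg.norm(P-ctr,axis=1); Q=P[abs(r-66)<(12 if i<4 else 5)]
                     ~^~~~
ValueError: operands could not be broadcast together with shapes (0,) (2,)
```

Run:
```python
from h import *
c=cap("scene");V=c["hsv"][...,2]
pos=dict(white=(570,2),orange=(527.5,2.2),violet=(549,38.9),yellow=(591,39.5),blue=(611.9,2.7),red=(590.9,-33.6))
for n,(x,y) in pos.items():
    # top rim of the cap: column-centre of the dark run at cap mid, row of its top
    u,v=proj(c,[x,y,67]); r=int(round(v)); 
    best=[]
    for rr in range(r-3,r+3):
        d=np.flatnonzero(V[rr,int(u)-7:int(u)+9]<75)+int(u)-7
        if len(d): 
            g=max(np.split(d,np.flatnonzero(np.diff(d)>1)+1),key=len); best.append((g[0]+g[-1])/2)
    du=np.median(best)-u
    col=V[:,int(round(np.median(best)))]; top=r
    while col[top]<75: top-=1
    print(n,"expected",[round(float(u),1),round(float(v),1)],"du",round(float(du),1),"top row",top+.5,"exp",proj(c,[x,y,85])[1].round(1))
```

```text
white expected [290.5, 222.5] du 0.5 top row 214.5 exp 216.6
orange expected [277.4, 232.2] du 0.1 top row 224.5 exp 226.3
violet expected [272.3, 220.0] du 0.7 top row 212.5 exp 214.1
yellow expected [284.8, 210.8] du -0.3 top row 205.5 exp 204.9
blue expected [302.6, 213.2] du -0.1 top row 205.5 exp 207.3
red expected [308.4, 224.8] du 0.9 top row 217.5 exp 218.9
```

```bash
echo '[[8,[15,-24,0],-0.12],[8,[30,-48,0],-0.24],[8,[43.3,-70,0],-0.349],[8,[43.3,-70,0],-0.349],[8,[43.3,-70,0],-0.349]]' > next.json && python3 -m crank next.json>/dev/null; echo '[[8,[0,0,0],0],[8,[0,0,0],0]]' > next.json && python3 -m crank next.json; python3 go.py 548.7 -34.4 71.5 1.047
```

```text
time: 43.88
tool_pos: [548.4, -34.9, 332.3]
tcp_rot: [3.142, -0.0, 1.046]
contact_force: [-0.7, 0.1, -0.3]
grip_width: 15.3
finger_force: 30.0
[  0.6  -0.  101.8] -0.001 j6 0.46
```

```bash
echo '[[8,[0.2,0,40],0],[8,[0.2,0,60],0],[8,[0.2,0,75],0],[8,[0.2,0,85],0],[8,[0.2,0,92],0]]' > next.json && python3 -m crank next.json; echo '[[8,[0,0,4],0],[8,[0,0,8],0],[8,[0,0,9.5],0],[8,[0,0,9.5],0]]' > next.json && python3 -m crank next.json
```

```text
time: 44.5
tool_pos: [548.6, -34.2, 240.2]
tcp_rot: [3.141, -0.0, 1.048]
contact_force: [0.2, -0.4, -0.1]
grip_width: 15.2
finger_force: 30.0
time: 45.0
tool_pos: [548.4, -34.0, 231.4]
tcp_rot: [3.141, -0.0, 1.048]
contact_force: [-1.7, -0.2, 2.8]
grip_width: 15.4
finger_force: 30.0
```

```bash
echo '[[34,[0,0,0],0],[34,[0,0,0],0],[34,[0,0,0],0],[34,[0,0,-30],0],[34,[0,0,-60],0]]' > next.json && python3 -m crank next.json;  echo '[[34,[0,0,-35],0],[34,[0,0,-35],0]]' > next.json && python3 -m crank next.json; python3 go.py 415 150 162 2.54
```

```text
time: 45.62
tool_pos: [548.3, -34.1, 291.2]
tcp_rot: [-3.14, 0.0, 1.048]
contact_force: [0.1, -0.1, -1.0]
grip_width: 34.1
finger_force: 0.0
time: 45.88
tool_pos: [549.0, -34.1, 328.5]
tcp_rot: [3.136, -0.002, 1.048]
contact_force: [-0.4, -0.4, -2.1]
grip_width: 34.0
finger_force: 0.0
[  92.6 -208.1    6.5] -1.492 j6 -0.62
```

```bash
echo '[[50,[25,-50,0],-0.18],[50,[45,-90,0],-0.36],[50,[65,-135,0],-0.54],[50,[80,-175,0],-0.72],[50,[92.6,-208,0],-0.9]]' > next.json && python3 -m crank next.json>/dev/null; echo '[[50,[0,0,0],-0.18],[50,[0,0,0],-0.36],[50,[0,0,0],-0.54],[50,[0,0,0],-0.59],[50,[0,0,0],-0.59]]' > next.json && python3 -m crank next.json; python3 tin.py; python3 rel.py
python3 - <<'E'
from h import *
c=cap("scene");d=cap("top")
f=lambda i:cv2.resize(i[...,::-1],None,fx=4,fy=4,interpolation=cv2.INTER_CUBIC)
cv2.imwrite("pics/s3.png",np.hstack([f(c["color"][180:310,240:340]),f(d["color"][190:320,212:312])]))
for c in(c,d):
    H,S,V=cv2.split(c["hsv"])
    for ce,ar,s in blobs(((H<6)|(H>174))&(S>130)&(V>70),30,300):
        x=plane(c,ce,158)
        if 450<x[0]<600 and 150<x[1]<260: print("knob",ce.round(1),ar,x.round(1))
E
```

```text
time: 47.12
tool_pos: [414.2, 150.0, 325.0]
tcp_rot: [-3.141, -0.001, 2.537]
contact_force: [0.1, -0.8, -0.4]
grip_width: 49.3
finger_force: 0.0
tin top [569.7   1. ] 65.2 438
tin scene [568.5   2.3] 65.5 270
red at z67 [592.6 -34.8] [604.3 -14.4]
orange at z67 [ 5.28e+02 -5.00e-01] [538.2  20.7]
yellow at z67 [592.5  37.1]
green at z67 [548.6 -35.7]
blue at z67 [6.126e+02 4.000e-01]
violet at z67 [549.3  36.4]
white at z67 [571.2  -0.7]
knob [213.  161.9] 141 [533.  206.4]
```

View pics/s3.png

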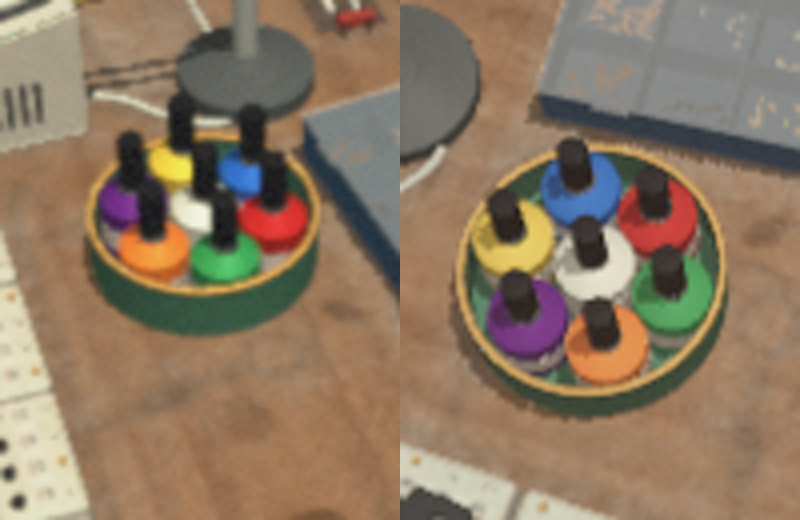

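Both views show the full honeycomb, white in the middle with six upright round it. Next is the knob.

```bash
python3 go.py 535.3 203.7 230 2.54, 535.3 203.7 168 2.54
```

```text
[-69.  112.8 -63.3] -0.003 j6 -0.61
[-69.  112.8  -1.3] -0.003 j6 -0.61
```

```bash
echo '[[50,[0,0,-40],0],[50,[-10,15,-65],0],[50,[-35,55,-65],0],[50,[-55,90,-65],0],[50,[-69,112.8,-65],0]]' > next.json && python3 -m crank next.json>/dev/null; echo '[[50,[0,0,0],0],[50,[0,0,25],0],[50,[0,0,50],0],[50,[0,0,64],0],[50,[0,0,64],0]]' > next.json && python3 -m crank next.json; echo '[[8,[0,0,0],0],[8,[0,0,0],0],[8,[0,0,0],0],[8,[0,0,0],0],[8,[0,0,0],0]]' > next.json && python3 -m crank next.json
cat > arc.py <<'E'
import numpy as np,subprocess,sys
ax=np.array([703.5,88.5]);L=[]
for t in map(float,sys.argv[1:]):
    p=ax+206*np.array([-np.cos(t),-np.sin(t)]);L.append(f"{p[0]} {p[1]} 168.3 {np.pi+t}")
subprocess.run(["python3","go.py"," , ".join(L)])
E
python3 arc.py -.5 -.4 -.3 -.2 -.1
```

```text
time: 48.68
tool_pos: [534.8, 203.5, 326.3]
tcp_rot: [-3.14, -0.001, 2.538]
contact_force: [0.8, 0.4, 0.2]
grip_width: 49.7
finger_force: 0.0
time: 49.3
tool_pos: [535.4, 203.8, 327.1]
tcp_rot: [3.141, 0.0, 2.538]
contact_force: [-0.2, -0.9, 2.4]
grip_width: 15.5
finger_force: 30.0
[  1.  -20.8  -0.2] -0.104 j6 -0.73
[ -2.1 -41.1  -0.2] -0.204 j6 -0.85
[ -7.3 -61.1  -0.2] -0.304 j6 -0.98
[-14.4 -80.4  -0.2] -0.404 j6 -1.12
[-23.5 -98.9  -0.2] -0.504 j6 -1.26
```

```bash
echo '[[8,[0.5,-20.8,0],-0.104],[8,[-2.1,-41,0],-0.204],[8,[-7.3,-61,0],-0.304],[8,[-14.4,-80.4,0],-0.404],[8,[-23.5,-99,0],-0.504]]' > next.json && python3 -m crank next.json; python3 arc.py 0 .1 .2 .3 .4
```

```text
time: 49.92
tool_pos: [500.9, 108.0, 327.2]
tcp_rot: [3.14, 0.01, 3.045]
contact_force: [19.7, 0.8, -13.4]
grip_width: 15.4
finger_force: 30.0
[  1.5 -19.7  -0.1] -0.097 j6 -1.39
[ -1.5 -40.1  -0.1] -0.197 j6 -1.54
[ -6.6 -60.1  -0.1] -0.297 j6 -1.68
[-13.6 -79.4  -0. ] -0.397 j6 -1.82
[-22.5 -98.    0. ] -0.497 j6 -1.95
```

```bash
sed -i 's/703.5,88.5/702,86.5/; s/206\*/203.5*/' arc.py; python3 arc.py 0 .1 .2 .3 .4
```

```text
[  0.3 -21.6  -0.1] -0.097 j6 -1.4
[ -2.7 -41.7  -0.1] -0.197 j6 -1.54
[ -7.6 -61.5  -0.1] -0.297 j6 -1.68
[-14.6 -80.6  -0. ] -0.397 j6 -1.82
[-23.4 -98.9   0. ] -0.497 j6 -1.96
```

```bash
echo '[[8,[-1.8,-21,0],-0.097],[8,[-4.7,-41.5,0],-0.197],[8,[-9.6,-61.5,0],-0.297],[8,[-16.6,-80.6,0],-0.397]]' > next.json && python3 -m crank next.json; python3 arc.py .4 .5 .574 .6
```

```text
time: 50.42
tool_pos: [510.3, 27.1, 327.3]
tcp_rot: [-3.14, 0.013, -2.842]
contact_force: [21.4, 9.6, -12.1]
grip_width: 15.3
finger_force: 30.0
[  1.8 -20.2  -0. ] -0.101 j6 -1.96
[ -1.3 -40.3   0. ] -0.201 j6 -2.09
[ -4.8 -55.    0.1] -0.275 j6 -2.19
[ -6.3 -60.    0.1] -0.301 j6 -2.22
```

```bash
echo '[[8,[-4,0,0],0],[8,[-4,0,0],0]]' > next.json && python3 -m crank next.json; python3 arc.py .4 .5 .574 .6
```

```text
time: 50.68
tool_pos: [511.7, 28.0, 327.2]
tcp_rot: [-3.141, 0.003, -2.845]
contact_force: [6.7, -0.1, -0.9]
grip_width: 15.4
finger_force: 30.0
[  3.3 -20.7  -0.1] -0.104 j6 -1.96
[  0.2 -40.8  -0.1] -0.204 j6 -2.09
[ -3.4 -55.4  -0. ] -0.278 j6 -2.19
[ -4.9 -60.5  -0. ] -0.304 j6 -2.22
```

```bash
echo '[[8,[-1,-20.5,0],-0.1],[8,[-4,-40.5,0],-0.2],[8,[-8,-55,0],-0.275],[8,[-8,-55,0],-0.275]]' > next.json && python3 -m crank next.json; python3 arc.py .574
```

```text
time: 51.18
tool_pos: [535.9, -21.9, 327.2]
tcp_rot: [-3.14, 0.005, -2.57]
contact_force: [8.6, 3.2, -2.8]
grip_width: 15.4
finger_force: 30.0
[ 5.2  0.8 -0.1] -0.002 j6 -2.19
```

Release, lift, and look.

```bash
echo '[[45,[-1,0,0],0],[45,[-1,0,0],0],[45,[-1,0,0],0]]' > next.json && python3 -m crank next.json; echo '[[45,[0,0,-30],0],[45,[0,0,-70],0],[45,[0,0,-70],0]]' > next.json && python3 -m crank next.json; python3 go.py 400 150 238 -2.57
```

```text
time: 51.55
tool_pos: [535.0, -21.3, 326.7]
tcp_rot: [3.141, -0.001, -2.569]
contact_force: [0.1, 0.2, 0.2]
grip_width: 40.8
finger_force: 0.0
time: 51.92
tool_pos: [535.7, -21.5, 399.9]
tcp_rot: [-3.137, 0.004, -2.569]
contact_force: [-0.1, 0.4, -0.1]
grip_width: 45.4
finger_force: 0.0
[ 21.2 217.6   1.9] 0.001 j6 -1.78
```

```bash
echo '[[45,[5,50,0],0],[45,[10,105,0],0],[45,[15,160,0],0],[45,[21,217,0],0],[45,[21,217,0],0]]' > next.json && python3 -m crank next.json
python3 - <<'E'
from h import *
f=[]
for n in("top","scene"):
    c=cap(n); H,S,V=cv2.split(c["hsv"]); q=proj(c,[569.5,2,132])
    ys,xs=np.nonzero((S<60)&(V>170));k=(abs(xs-q[0])<50)&(abs(ys-q[1])<50)
    P=np.array([plane(c,(x,y),132) for x,y in zip(xs[k],ys[k])]); ctr=np.array([569.5,2.])
    for i in range(12):
        r=np.linalg.norm(P-ctr,axis=1); Q=P[abs(r-42)<(9 if i<5 else 6)]
        w=np.linalg.lstsq(np.c_[2*Q,np.ones(len(Q))],(Q**2).sum(1),rcond=None)[0]; ctr=w[:2]
    print("lens",n,ctr.round(1),np.sqrt(w[2]+ctr@ctr).round(1),len(Q))
    u,v=q.astype(int); f.append(cv2.resize(c["color"][v-60:v+70,u-50:u+50,::-1],None,fx=4,fy=4,interpolation=cv2.INTER_CUBIC))
cv2.imwrite("pics/end.png",np.hstack(f))
E
```

```text
time: 52.55
tool_pos: [397.6, 151.7, 396.3]
tcp_rot: [3.14, -0.002, -2.565]
contact_force: [-0.4, 0.3, 0.6]
grip_width: 45.0
finger_force: 0.0
lens top [569.1  -1. ] 41.6 648
lens scene [566.5  -2.1] 42.2 378
```

View pics/end.png

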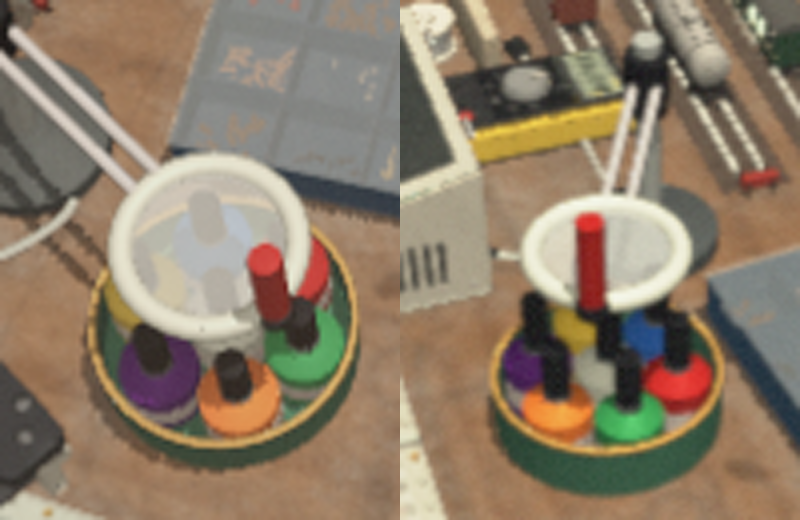

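The lens centre is about 4 mm from the tin's centre, and every bottle in view still stands upright. The hand touches nothing.

```bash
echo '[[45,[0,0,0],0],[45,[0,0,0],0],[45,[0,0,0],0]]' > next.json && python3 -m crank next.json && python3 -c "
from plant import bot; print(bot.close_job())"
```

```text
time: 53.02
tool_pos: [400.6, 149.0, 396.7]
tcp_rot: [3.141, -0.0, -2.571]
contact_force: [0.3, 0.3, 0.2]
grip_width: 45.0
finger_force: 0.0
the job is handed in; nothing more can be done
None
```

The job is handed in at about 53 s: all seven bottles stand in the tin, white in the middle and six in a full ring round it. The lens is back over the tin, about 4 mm off its centre by camera; no verdict was printed.

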